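# Turn the slate to its squared side and set it against the strip

### The job

The slate is lying with its drawn-on black side up, one edge propped on an offcut. Turn it over so that its clean white squared side is up, and leave it lying flat on the table with a long edge snug and square against the wooden strip that the spring clamp holds. Do not disturb the geometry case, the egg cup or the tin.

Things in the scene. Friction and masses are not known exactly. Their poses are not given: they have to be found in the camera images.
- slate: Two-faced slate, a flat board 110 x 150 x 9 mm, about 0.15 kg: one face black with a drawing, the other white with blue squares. Origin at its centre (mid-thickness); x along the 110 mm side, y along the 150 mm side, z out of the black face. At the start its +x long edge lies on the table and its -x long edge, on the robot's right (-y), is propped up, underside 41 mm high (slope 22 degrees).
- offcut: Loose dark wood offcut 16 x 90 x 24 mm high under the slate, parallel to its long edges; it bears the slate 65 mm up the slope from the edge on the table; the slate's raised edge reaches some 26 mm past it. Origin at the centre of its underside; x towards the slate's lower edge, z up.
- stop_strip: Fixed pale wood slat on the table left of the slate, running away from the robot, 400 mm long, 40 wide, 14 high. Origin at the middle of its straight right-hand face (the one towards the slate), at table height; x square to that face, pointing left into the slat; y along the slat towards the robot; z up. A red spring clamp, up to 65 mm high, holds its far end to the table's edge.
- geometry_case: Closed blue plastic geometry set case 190 x 90 x 20 mm lying to the left, a bystander. Origin at the centre of its underside, x along its length, z up.
- egg_cup: White ceramic egg cup, 50 mm across, 55 mm high, holding four crayons that reach up to 104 mm, far ahead of the robot, a bystander. Origin at the centre of its underside, z up.
- tin: Silver metal tin with a snap latch, 103 x 78 x 48 mm high, on the left, a bystander. Origin at the centre of its underside, latch on its -x side, z up.
Not all that is in view belongs to the job. What is meant by the slate is not green or turquoise, and is the smaller of those in its own colour.

How it is judged:
By the outcome, as a careful person would: the job done as asked, in the order asked, and still so for the second after the job is handed in, with the robot touching nothing.
It also fails if it takes over 58 s, if anything falls off the work surface, if the arm or the gripper's body presses on something with over 40 N, if the wrist force passes 120 N, or if a joint passes its speed limit or range.

### The arm

A 7-joint arm with a two-finger parallel gripper is mounted at the origin on the work surface. World frame = base frame: x ahead of the robot, y to its left, z up, the work surface at z = 0. Lengths are in mm, angles in rad, forces in N, time in s.
With the tool pointing down it reaches from about 400 to 875 mm from the base axis. Payload 4.4 kg.
Tool frame: the origin (TCP) lies between the finger pads; the fingertips stand 17 mm ahead of it and the grasp point (between the pads) lies 2 mm behind it; z points along the fingers, y is the line along which they close (so a half turn about z gives the same grasp; the last joint's range is limited). The gripper opens to 85 mm and grips with 20 to 120 N. Pads are 22 mm wide; open, the fingers measure 114 mm over their backs; the gripper's body (76 mm by 85 mm) begins 54 mm behind the grasp point. The pads swing forward as they close: fully open they stand 13 mm farther back than shut.
Start: joints at [-1.405, 0.628, 0.038, 1.517, -0.027, 0.996, -0.02], TCP at [149.299, 632.635, 248.313] pointing down, gripper open.
Joint ranges: [-3.06, 3.06], [-0.37, 2.12], [-1.25, 1.32], [0.18, 2.47], [-1.1, 4.24], [0.23, 1.98], [-2.94, 2.94]. Speed limits (rad/s): [2.57, 2.57, 3.14, 3.14, 3.14, 3.14, 3.14].

### API

Orientations are given as [roll, pitch, yaw] about the fixed x, y, z axes, in that order (R = Rz(yaw) Ry(pitch) Rx(roll)).
In Python, from cell import sensors, get_image, ctrl gives the robot as it stands.
- The arm moves only by the tool send_rows, never from a script. Its argument "series" is a list of rows, each a list of 3 entries, a list of its own where there are three numbers: the finger opening in mm, from 0 to 85.4, then the shift along the world's x, y, z in units of 60 mm (1.0 is 60 mm), then the turn, a rotation vector about the world's x, y, z in units of 5 degrees (1.0 is 5 degrees). A call has 1 to 8 rows; each row shifts and turns the commanded pose from where the row before left it; what a row does not reach is not made up. A row lasts 1/8 s, in which the tool goes at most 62.5 mm and 10.7 degrees, less where a joint would pass 70% of its speed; a pose out of reach is approached as far as the arm can. A call is refused whole if a number of a shift passes 1 or a number of a turn 1, either way. A call with a gripper value outside its range is refused whole. The fingers move at their own pace and stop on an object; the grip force is fixed at half the most. Time passes only in rows, so rows that do not move let the fingers close. It gives the time, the measured TCP pose, the force, the opening and the grip force at its end, in the units of the state.
- sensors.read_state(): the state, without advancing time (a new reading comes with each control period).
- get_image(name): name is "scene" or "top" or "wrist"; returns a dict with "img" (480x640x3 uint8, red, green, blue), "depth" (480x640 float32, mm along the optical axis (not along the pixel's ray), 0 where there is no reading), "vfov" (degrees; the focal length in pixels is half the picture's height over the tangent of half this angle, whatever the lens; pixels are square), "cx", "cy" (the principal point, pixels), "world_to_cam" (4x4, takes a point from world to camera coordinates). Camera axes: x right, y down, z forward; pixel columns grow to the right and rows downward; lengths in mm; the calibration is good to about 2 mm. A picture is of the moment at which its call begins.
- ctrl.finish_job(): hands the job in; it is judged then, once.
The state is a dict: "clock": time; "qpos": joint angles; "qd": joint speeds; "tau": joint torques, N m; "eef_pos": TCP position; "tool_rot": TCP orientation; "force": force on the tool from outside, world axes, zero at the start; "torque": the same for the moment, N m; "width": finger opening in mm; "gripper_force": force on a finger pad.
Only numpy, scipy, OpenCV 4.12 (cv2) and the standard library are available. Lean on these libraries where they do the work, as an engineer would, in place of code of your own. Each camera call takes 0.05 s, during which the arm holds its last target. There are 200 camera calls.

## Working session

There is one attempt and no reset: what is moved stays moved. The work goes in short steps, Python scripts to look and compute and a tool call to move; the robot and the scene stay as the last step left them, time stands still between calls to the robot, and variables do not carry over. Pictures are saved under pics/ and viewed, at most 10 in all, crops included, and the job is handed in when it is done.

Besides the shell and the picture viewer there is one more tool, called after "Emit:" by a JSON object that holds its "method" and its "body", one argument or row to a line. send_rows: Moves the arm, as the interface text tells. Its arguments: {"type":"object","properties":{"series":{"type":"array"}},"required":["series"]}

```bash
mkdir -p pics && ls
cat > h.py <<'E'
import numpy as np, cv2
from cell import sensors, get_image, ctrl
def grab(n):
    d=get_image(n); h=d["img"].shape[0]; d["f"]=h/2/np.tan(np.radians(d["vfov"])/2); return d
def cloud(d):
    v,u=np.mgrid[:480,:640]; z=d["depth"]
    P=np.stack([(u-d["cx"])*z/d["f"],(v-d["cy"])*z/d["f"],z],-1)
    T=np.linalg.inv(d["world_to_cam"]); return P@T[:3,:3].T+T[:3,3]
def save(d,n,crop=None,s=1):
    im=d["img"][:,:,::-1]
    if crop: x0,y0,x1,y1=crop; im=im[y0:y1,x0:x1]
    cv2.imwrite(f"pics/{n}.png",cv2.resize(im,None,fx=s,fy=s,interpolation=cv2.INTER_CUBIC))
E
python3 - <<'E'
from h import *
for n in("top","scene"):
    d=grab(n); save(d,n+"0"); np.savez(n+"0.npz",P=cloud(d),img=d["img"])
print(sensors.read_state())
E
```

```text
pics
{'clock': 0.1, 'qpos': array([-1.40479116,  0.62923584,  0.0384506 ,  1.51825546, -0.02701461,
        0.99628371, -0.02003197]), 'qd': array([ 0.00192558, -0.00217475,  0.00020273, -0.00290644, -0.00051495,
       -0.00081145,  0.00062572]), 'tau': array([ 2.85176226e-03, -5.64529538e+01,  1.23001747e+00, -1.93971777e+01,
        1.10959739e-02,  5.36154024e-03, -2.60917581e-07]), 'eef_pos': array([149.17745904, 632.11828866, 247.49665866]), 'tool_rot': array([-3.13992822e+00,  6.58585007e-06,  2.90974313e+00]), 'force': array([-0.05416613,  0.30870928, -0.31945742]), 'torque': array([ 0.02474806,  0.0078384 , -0.01051728]), 'gripper_force': 0.0, 'width': 85.4408358710496}
```

View pics/top0.png

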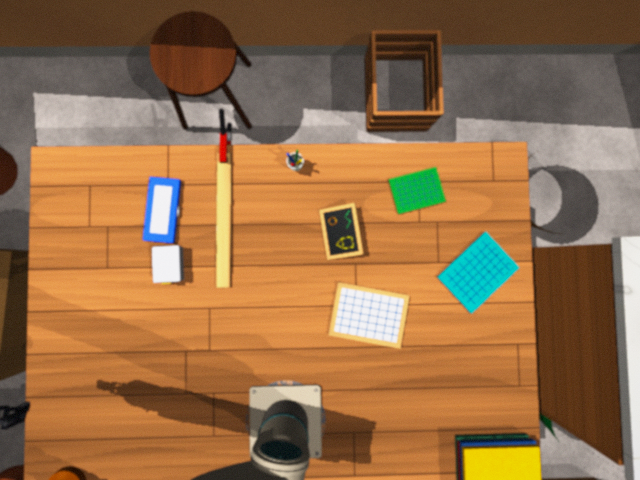

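View pics/scene0.png

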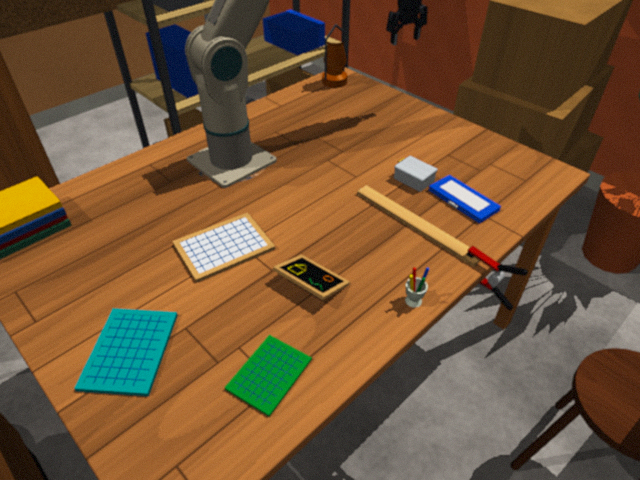

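Candidates: the black framed slate at top (342,231), a white framed one at (369,315), a green one at (417,190) and a turquoise one at (478,272). The black one fits: it has a drawing, it is tilted on something and it is the smaller of the two wood-framed slates. I'll confirm it with an enlarged crop and measure it.

Run:
```python
from h import *
for n in("top","scene"):
    z=np.load(n+"0.npz"); P=z["P"]; img=z["img"]; hsv=cv2.cvtColor(img,cv2.COLOR_RGB2HSV)
    if n=="top":
        for k,(u,v) in dict(slate=(342,231),big=(369,315),egg=(295,160),case=(162,210),tin=(166,264),stripN=(223,280),stripF=(223,170),clamp=(224,150),green=(417,190),tableR=(342,275),base=(285,395)).items(): print(k,P[v,u].round(1))
    # slate: points with height>6 within box
    x,y,h=P[...,0],P[...,1],P[...,2]
    c=P[231,342] if n=="top" else c
    m=(abs(x-c[0])<110)&(abs(y-c[1])<95)&(h>4)&(h<70)
    Q=P[m]; print(n,m.sum(),Q.min(0).round(1),Q.max(0).round(1))
    A=np.c_[Q[:,:2],np.ones(len(Q))]
    w=np.ones(len(Q),bool)
    for _ in range(6):
        p=np.linalg.lstsq(A[w],Q[w,2],rcond=None)[0]; r=Q[:,2]-A@p; w=abs(r)<3
    print("plane",p.round(4),"slope",np.degrees(np.arctan(np.hypot(*p[:2]))).round(2),"dir uphill",np.degrees(np.arctan2(p[1],p[0])).round(2),w.sum(), r[w].std().round(2))
    print(cv2.minAreaRect(Q[w][:,:2].astype(np.float32)))
    np.save(n+"_slate.npy",Q[w])
    # strip
    s=(abs(h-14)<4)&(y>c[1]+120)&(y<c[1]+420)&(hsv[...,2]>150)&(hsv[...,1]<160)&(x<c[0]+200)&(x>c[0]-250)
    k,l,st,ce=cv2.connectedComponentsWithStats(s.astype(np.uint8)); i=1+st[1:,4].argmax(); S=P[l==i]
    print("strip",cv2.minAreaRect(S[:,:2].astype(np.float32)),S[:,2].mean(), S.min(0),S.max(0))
d=cv2.imread("pics/scene0.png")[245:310,265:360]; t=cv2.imread("pics/top0.png")[195:270,305:400]
f=lambda a:cv2.resize(a,(400,300),interpolation=cv2.INTER_CUBIC)
cv2.imwrite("pics/crop0.png",np.hstack([f(d),f(t)]))
```

```text
slate [ 549.1 -173.6   31. ]
big [ 301.3 -249.4   12.7]
egg [760.3 -39.3  34.5]
case [619.7 351.9  23.4]
tin [462.1 331.4  49.6]
stripN [412.  177.5  12.6]
stripF [737.8 175.8  12.7]
clamp [792.2 168.   35.9]
green [ 669.7 -402.8   12.6]
tableR [ 419.6 -173.1    2.2]
base [77.4  0.2 15.3]
top 2141 [ 439.4 -266.     4. ] [659.1 -78.8  54.8]
plane [ 4.7600e-02 -3.4400e-01 -5.6364e+01] slope 19.15 dir uphill -82.12 1265 1.6
((551.9306030273438, -157.62811279296875), (206.84747314453125, 130.978271484375), 8.719917297363281)
strip ((570.1619262695312, 174.84767150878906), (39.71233367919922, 357.7972412109375), 89.72080993652344) 14.408710068373278 [391.23394891 154.35741064  10.02317904] [748.97766036 195.17461123  17.99154644]
scene 1694 [ 456.3 -237.6    4. ] [ 631.8 -111.6   51.7]
plane [ 5.77000e-02 -3.94900e-01 -7.26128e+01] slope 21.76 dir uphill -81.69 1507 1.18
((549.0581665039062, -172.94393920898438), (153.3324737548828, 106.45014953613281), 8.308523178100586)
strip ((570.48388671875, 173.47900390625), (41.89339828491211, 356.0416564941406), 89.557373046875) 12.36638153136 [392.46227296 151.84228265  10.00299596] [748.46058531 195.61859787  17.89079291]
```

View pics/crop0.png

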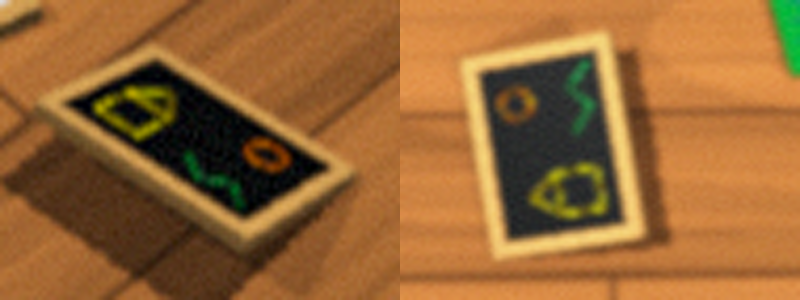

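The crop shows the black framed slate with yellow, green and orange drawings. One long edge is raised with shadow under it, so this is the slate: about 150 x 106 mm in plan, sloped 22°, centre near (550,-172). I'll start moving towards its raised edge.

Emit:
{"method": "send_rows", "body": {
  "series": [
    [85,[0.73,-0.69,0.05],[0,0,0]],
    [85,[0.73,-0.69,0.05],[0,0,0]],
    [85,[0.73,-0.69,0.05],[0,0,0]],
    [85,[0.73,-0.69,0.05],[0,0,0]],
    [85,[0.73,-0.69,0.05],[0,0,0]],
    [85,[0.73,-0.69,0.05],[0,0,0]],
    [85,[0.73,-0.69,0.05],[0,0,0]],
    [85,[0.73,-0.69,0.05],[0,0,0]]
  ]
}}

```text
clock: 1.1
eef_pos: [500.7, 299.9, 272.2]
tool_rot: [-3.141, -0.0, 2.91]
force: [0.3, 0.8, -0.3]
width: 85.1
gripper_force: 0.0
```

```bash
cat > plan.py <<'E'
from h import *
from scipy.spatial.transform import Rotation as Rn
np.set_printoptions(suppress=True,precision=3)
def frame(z,y):
    z=z/np.linalg.norm(z); y=y-z*(y@z); y/=np.linalg.norm(y); return np.c_[np.cross(y,z),y,z]
def st(): 
    s=sensors.read_state(); print("t",s["clock"],"q",s["qpos"],"p",s["eef_pos"],"F",s["force"],"w",s["width"],s["gripper_force"]); R=Rn.from_euler("xyz",s["tool_rot"]).as_matrix(); print("tool x,y,z cols\n",R); return s,R
def delta(R,Rg,p,pg): print("shift units",(pg-p)/60,"turn units",np.degrees(Rn.from_matrix(Rg@R.T).as_rotvec())/5)
b=np.radians(98.3); a=np.radians(22)
d=np.array([np.cos(b)*np.cos(a),np.sin(b)*np.cos(a),-np.sin(a)])
n=np.array([np.cos(b)*np.sin(a),np.sin(b)*np.sin(a),np.cos(a)])
E0=np.array([556.5,-224,45.2])
E
python3 - <<'E'
from plan import *
s,R=st()
for sg in(1,-1): delta(R,frame(d,sg*n),s["eef_pos"],E0-60*d)
print(d,n,E0-60*d)
E
```

```text
t 1.1 q [-0.627  0.506  0.06   1.68  -0.036  0.956  0.786] p [500.748 299.922 272.176] F [ 0.341  0.8   -0.294] w 85.07419576815072 0.0
tool x,y,z cols
 [[-0.973  0.23  -0.   ]
 [ 0.23   0.973 -0.   ]
 [ 0.    -0.    -1.   ]]
shift units [ 1.063 -9.65  -3.408] turn units [13.661 -0.598  3.791]
shift units [ 1.063 -9.65  -3.408] turn units [  0.791  18.336 -26.733]
[-0.134  0.917 -0.375] [-0.054  0.371  0.927] [ 564.531 -279.048   67.676]
```

Emit:
{"method": "send_rows", "body": {
  "series": [
    [60,[0.05,-0.9,0],[0.8,-0.04,0.22]],
    [30,[0.05,-0.9,0],[0.8,-0.04,0.22]],
    [30,[0.05,-0.9,0],[0.8,-0.04,0.22]],
    [30,[0.05,-0.9,0],[0.8,-0.04,0.22]],
    [30,[0.05,-0.9,0],[0.8,-0.04,0.22]],
    [30,[0.05,-0.9,0],[0.8,-0.04,0.22]],
    [30,[0.05,-0.9,0],[0.8,-0.04,0.22]],
    [30,[0.05,-0.9,0],[0.8,-0.04,0.22]]
  ]
}}

```text
clock: 2.1
eef_pos: [523.5, -132.4, 272.3]
tool_rot: [2.583, -0.054, 3.083]
force: [1.7, 0.0, -1.4]
width: 29.9
gripper_force: 0.0
```

Run:
```python
from plan import *
s,R=st()
delta(R,frame(d,n),s["eef_pos"],E0-60*d)
```

```text
t 2.1 q [ 0.576  0.605 -0.147  1.654 -0.443  1.196  2.169] p [ 523.539 -132.443  272.342] F [ 1.72   0.02  -1.385] w 29.89077875331804 0.0
tool x,y,z cols
 [[-0.997  0.078 -0.015]
 [ 0.058  0.845  0.532]
 [ 0.054  0.529 -0.847]]
shift units [ 0.683 -2.443 -3.411] turn units [ 7.224 -0.286  2.056]
```

Emit:
{"method": "send_rows", "body": {
  "series": [
    [30,[0.1,-0.4,0],[0.9,-0.04,0.26]],
    [30,[0.1,-0.4,0],[0.9,-0.04,0.26]],
    [30,[0.1,-0.4,0],[0.9,-0.04,0.26]],
    [30,[0.1,-0.4,0],[0.9,-0.04,0.26]],
    [30,[0.1,-0.4,0],[0.9,-0.04,0.26]],
    [30,[0.1,-0.4,0],[0.9,-0.04,0.26]],
    [30,[0.1,-0.2,0],[0.9,-0.04,0.26]],
    [30,[0,0,0],[0.9,-0.04,0.24]]
  ]
}}

```text
clock: 3.1
eef_pos: [565.6, -287.6, 270.8]
tool_rot: [1.958, 0.002, -2.998]
force: [0.2, 0.3, -0.2]
width: 30.2
gripper_force: 0.0
```

Run:
```python
from plan import *
s,R=st()
delta(R,frame(d,n),s["eef_pos"],E0-60*d)
```

```text
t 3.1 q [ 0.848  1.155 -0.317  0.889 -0.54   1.978  2.307] p [ 565.625 -287.623  270.756] F [ 0.198  0.282 -0.197] w 30.240832669813205 0.0
tool x,y,z cols
 [[-0.99  -0.055 -0.132]
 [-0.143  0.373  0.917]
 [-0.002  0.926 -0.377]]
shift units [-0.018  0.143 -3.385] turn units [0.03  0.022 0.016]
```

Emit:
{"method": "send_rows", "body": {
  "series": [
    [30,[0,0,-0.6],[0,0,0]],
    [30,[0,0,-0.6],[0,0,0]],
    [30,[0,0,-0.6],[0,0,0]],
    [30,[0,0,-0.6],[0,0,0]],
    [30,[0,0.05,-0.5],[0,0,0]],
    [30,[0,0.05,-0.48],[0,0,0]],
    [30,[0,0,0],[0,0,0]]
  ]
}}

```text
clock: 3.98
eef_pos: [564.5, -279.2, 66.9]
tool_rot: [1.956, -0.001, -2.996]
force: [1.1, 0.6, 0.5]
width: 30.2
gripper_force: 0.0
```

Run:
```python
from plan import *
s,R=st()
delta(R,frame(d,n),s["eef_pos"],E0-60*d)
d_=grab("scene"); save(d_,"s1",(180,130,500,370),2)
```

```text
t 3.975 q [ 0.831  1.402 -0.29   0.868 -0.457  1.814  2.465] p [ 564.53  -279.223   66.866] F [1.138 0.58  0.483] w 30.24925296774145 0.0
tool x,y,z cols
 [[-0.989 -0.053 -0.134]
 [-0.145  0.372  0.917]
 [ 0.001  0.927 -0.376]]
shift units [0.    0.003 0.014] turn units [ 0.015 -0.011 -0.004]
```

View pics/s1.png

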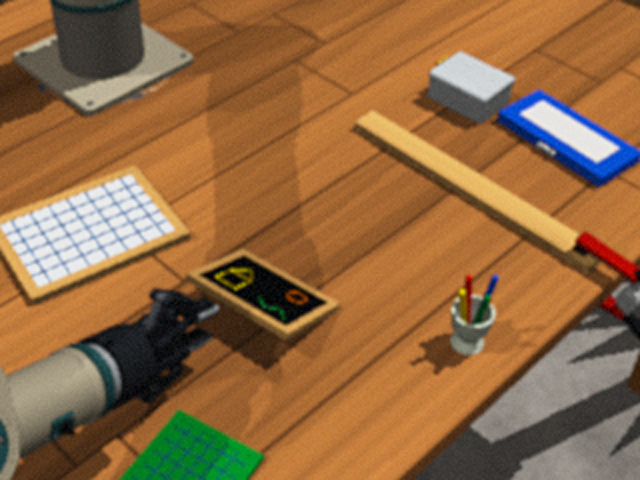

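The picture shows the fingers straddling the height of the slate's raised edge, with a tip at crop (205,310) and the edge at (240,310). Next I advance along the slope and close.

Emit:
{"method": "send_rows", "body": {
  "series": [
    [30,[-0.034,0.233,-0.095],[0,0,0]],
    [30,[-0.034,0.233,-0.095],[0,0,0]],
    [30,[-0.034,0.233,-0.095],[0,0,0]],
    [30,[-0.034,0.233,-0.095],[0,0,0]],
    [8,[0,0,0],[0,0,0]],
    [5,[0,0,0],[0,0,0]],
    [5,[0,0,0],[0,0,0]],
    [5,[0,0,0],[0,0,0]]
  ]
}}

```text
clock: 5.03
eef_pos: [557.9, -225.4, 47.2]
tool_rot: [1.96, 0.003, -2.998]
force: [1.4, -0.9, 2.1]
width: 7.1
gripper_force: 61.0
```

Emit:
{"method": "send_rows", "body": {
  "series": [
    [5,[0,0,0.1],[0,0,0]],
    [5,[0,0,0.3],[0,0,0]],
    [5,[0,0,0.5],[0,0,0]],
    [5,[0,0,0.5],[0,0,0]],
    [5,[0,0,0.5],[0,0,0]],
    [5,[0,0,0.5],[0,0,0]],
    [5,[0,0,0.5],[0,0,0]],
    [5,[0,0.2,0.2],[-0.1,0.8,-0.3]]
  ]
}}

```text
clock: 6.02
eef_pos: [557.9, -213.7, 235.6]
tool_rot: [1.962, -0.067, -3.026]
force: [0.3, 0.3, -1.6]
width: 7.1
gripper_force: 60.6
```

Run:
```python
from plan import *
s,R=st()
z=np.load("scene0.npz"); zt=np.load("top0.npz")
for Z in(z,zt):
    P=Z["P"]; x,y,h=P[...,0],P[...,1],P[...,2]
    m=(x>400)&(x<740)&(y>140)&(y<215)&(h>8)&(h<20); Q=P[m]
    ed=[]; xs=np.arange(405,735,15)
    for a in xs:
        q=Q[abs(Q[:,0]-a)<8]; ed.append(np.percentile(q[:,1],[3,97]))
    ed=np.array(ed); print("right",np.polyfit(xs-570,ed[:,0],1),"left",np.polyfit(xs-570,ed[:,1],1))
    c=cv2.cvtColor(Z["img"],cv2.COLOR_RGB2HSV)
```

```text
t 6.025 q [ 0.812  1.098 -0.313  1.149 -0.547  1.773  2.319] p [ 557.936 -213.699  235.564] F [ 0.324  0.329 -1.574] w 7.1453269246159365 60.63007950782776
tool x,y,z cols
 [[-0.991  0.017 -0.132]
 [-0.115  0.386  0.915]
 [ 0.067  0.922 -0.38 ]]
right [ -0.008 152.692] left [ -0.012 191.939]
right [ -0.008 155.585] left [ -0.007 193.734]
```

Emit:
{"method": "send_rows", "body": {
  "series": [
    [5,[0,0.2,0],[-0.14,0.99,-0.41]],
    [5,[0,0.2,0],[-0.14,0.99,-0.41]],
    [5,[0,0.2,0],[-0.14,0.99,-0.41]],
    [5,[0,0.2,0],[-0.14,0.99,-0.41]],
    [5,[0,0.2,0],[-0.14,0.99,-0.41]],
    [5,[0,0.2,0],[-0.14,0.99,-0.41]],
    [5,[0,0.2,0],[-0.14,0.99,-0.41]],
    [5,[0,0.2,0],[-0.14,0.99,-0.41]]
  ]
}}

```text
clock: 7.02
eef_pos: [557.6, -116.1, 233.8]
tool_rot: [2.111, -0.752, 2.896]
force: [-0.6, -0.0, -1.8]
width: 7.1
gripper_force: 60.6
```

Emit:
{"method": "send_rows", "body": {
  "series": [
    [5,[0,0.2,0],[-0.14,0.99,-0.41]],
    [5,[0,0.2,0],[-0.14,0.99,-0.41]],
    [5,[0,0.2,0],[-0.14,0.99,-0.41]],
    [5,[0,0.2,0],[-0.14,0.99,-0.41]],
    [5,[0,0.2,0],[-0.14,0.99,-0.41]],
    [5,[0,0.2,0],[-0.14,0.99,-0.41]],
    [5,[0,0.2,0],[-0.14,0.99,-0.41]],
    [5,[0,0.2,0],[-0.14,0.99,-0.41]]
  ]
}}

```text
clock: 8.02
eef_pos: [557.7, -20.1, 233.9]
tool_rot: [-3.115, -1.187, 1.681]
force: [0.4, 0.5, -1.4]
width: 7.0
gripper_force: 60.6
```

Run:
```python
from plan import *
s,R=st()
c=-0.008; a=np.radians(22)
dg=np.array([0.008*np.cos(a),np.cos(a),-np.sin(a)]); ng=np.array([0.008*np.sin(a),np.sin(a),np.cos(a)])
delta(R,frame(dg,-ng),s["eef_pos"],np.array([550,20,150.]))
```

```text
t 8.025 q [ 0.45   0.944  0.012  1.553 -0.881  1.59   1.044] p [557.725 -20.055 233.861] F [ 0.396  0.52  -1.42 ] w 6.998684207565808 60.636348724365234
tool x,y,z cols
 [[-0.041  0.991 -0.128]
 [ 0.373  0.134  0.918]
 [ 0.927 -0.01  -0.375]]
shift units [-0.129  0.668 -1.398] turn units [-1.088 16.677 -8.067]
```

Emit:
{"method": "send_rows", "body": {
  "series": [
    [5,[0,0.04,0],[-0.06,0.98,-0.47]],
    [5,[0,0.04,0],[-0.06,0.98,-0.47]],
    [5,[0,0.04,0],[-0.06,0.98,-0.47]],
    [5,[0,0.04,0],[-0.06,0.98,-0.47]],
    [5,[0,0.04,0],[-0.06,0.98,-0.47]],
    [5,[0,0.04,0],[-0.06,0.98,-0.47]],
    [5,[0,0.04,0],[-0.06,0.98,-0.47]],
    [5,[0,0.04,0],[-0.06,0.98,-0.47]]
  ]
}}

```text
clock: 9.02
eef_pos: [557.8, -1.1, 233.8]
tool_rot: [-2.068, -0.763, 0.43]
force: [-0.1, 0.7, -1.7]
width: 7.3
gripper_force: 60.6
```

Emit:
{"method": "send_rows", "body": {
  "series": [
    [5,[0,0.04,-0.15],[-0.06,0.98,-0.47]],
    [5,[0,0.04,-0.15],[-0.06,0.98,-0.47]],
    [5,[0,0.04,-0.15],[-0.06,0.98,-0.47]],
    [5,[0,0.04,-0.15],[-0.06,0.98,-0.47]],
    [5,[0,0.04,-0.15],[-0.06,0.98,-0.47]],
    [5,[0,0.04,-0.15],[-0.06,0.98,-0.47]],
    [5,[0,0.04,-0.15],[-0.06,0.98,-0.47]],
    [5,[0,0.04,-0.15],[-0.06,0.98,-0.47]]
  ]
}}

```text
clock: 10.02
eef_pos: [558.1, 18.0, 161.5]
tool_rot: [-1.943, -0.09, 0.033]
force: [-0.2, 0.4, -0.7]
width: 7.1
gripper_force: 60.6
```

```bash
cat >> plan.py <<'E'
def goal(deg):
    a=np.radians(deg)
    return frame(np.array([0.008*np.cos(a),np.cos(a),-np.sin(a)]),-np.array([0.008*np.sin(a),np.sin(a),np.cos(a)]))
E
python3 - <<'E'
from plan import *
s,R=st()
delta(R,goal(22),s["eef_pos"],np.array([550,46,52.]))
D=grab("scene"); save(D,"s2",(180,130,500,370),2)
P=cloud(D); p=s["eef_pos"]
x,y,h=P[...,0],P[...,1],P[...,2]
m=(abs(x-p[0])<100)&(y>p[1]+22)&(y<p[1]+130)&(h>p[2]-70)&(h<p[2]+30); Q=P[m]
A=np.c_[Q[:,:2],np.ones(len(Q))]; w=np.ones(len(Q),bool)
for _ in range(8):
    f=np.linalg.lstsq(A[w],Q[w,2],rcond=None)[0]; r=Q[:,2]-A@f; w=abs(r)<4
print(len(Q),w.sum(),f,np.degrees(np.arctan(np.hypot(*f[:2]))),cv2.minAreaRect(Q[w][:,:2].astype(np.float32)), Q[w].min(0),Q[w].max(0))
E
```

```text
t 10.025 q [ 0.369  1.019  0.115  1.714 -1.084  1.472 -0.238] p [558.074  18.002 161.528] F [-0.193  0.39  -0.747] w 7.120779107988802 60.64873158931732
tool x,y,z cols
 [[ 0.995  0.096  0.001]
 [ 0.033 -0.361  0.932]
 [ 0.09  -0.928 -0.362]]
shift units [-0.135  0.467 -1.825] turn units [-0.149  1.03  -0.481]
646 612 [  0.099  -0.388 114.808] 21.829534178242 ((560.0721435546875, 83.53965759277344), (151.75794982910156, 86.61841583251953), 0.005307252053171396) [484.191  40.231 114.169] [635.95  126.853 162.572]
```

View pics/s2.png

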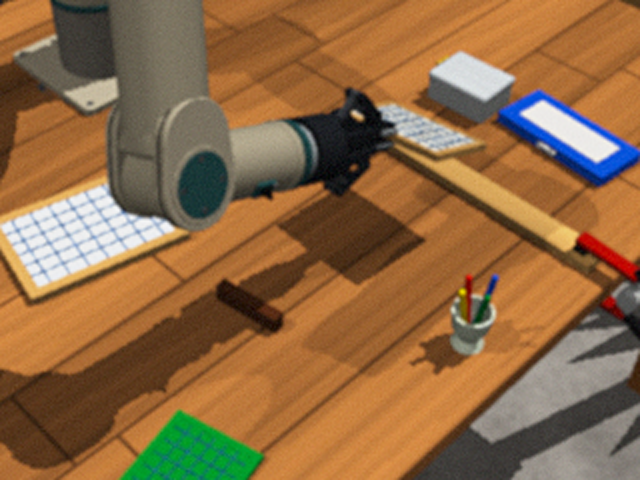

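The white squared side is up, held at crop (430,130). The offcut has stayed behind at crop (250,305). j5 is near its limit, so I will lay the slate down a little short of the strip and push it the rest of the way.

Emit:
{"method": "send_rows", "body": {
  "series": [
    [5,[0,0,-0.1],[-0.08,0.52,-0.24]],
    [5,[0,-0.03,-0.3],[-0.08,0.52,-0.24]],
    [5,[0,-0.03,-0.35],[0,0,0]],
    [5,[0,-0.03,-0.35],[0,0,0]],
    [5,[0,-0.03,-0.3],[0,0,0]],
    [5,[0,-0.03,-0.2],[0,0,0]],
    [5,[0,0,0],[0,0,0]]
  ]
}}

```text
clock: 10.95
eef_pos: [557.1, 8.6, 63.6]
tool_rot: [-1.955, 0.001, -0.006]
force: [0.9, -0.1, -1.6]
width: 6.9
gripper_force: 60.6
```

Run:
```python
from plan import *
s,R=st()
delta(R,goal(22),s["eef_pos"],np.array([556,10,50.]))
delta(R,goal(17),s["eef_pos"],np.array([556,10,36.]))
```

```text
t 10.95 q [ 0.402  1.176  0.082  1.664 -1.085  1.388 -0.249] p [557.144   8.635  63.628] F [ 0.879 -0.134 -1.641] w 6.938307435630585 60.63825309276581
tool x,y,z cols
 [[ 1.    -0.003  0.006]
 [-0.006 -0.375  0.927]
 [-0.001 -0.927 -0.375]]
shift units [-0.019  0.023 -0.227] turn units [ 0.004 -0.011 -0.019]
shift units [-0.019  0.023 -0.46 ] turn units [ 1.004 -0.018 -0.019]
```

Emit:
{"method": "send_rows", "body": {
  "series": [
    [5,[0,0,-0.12],[0.5,0,0]],
    [5,[0,0,-0.12],[0.5,0,0]],
    [5,[0,0,-0.1],[0,0,0]],
    [5,[0,0,-0.08],[0,0,0]],
    [5,[0,0,0],[0,0,0]]
  ]
}}

```text
clock: 11.58
eef_pos: [557.6, 8.7, 39.9]
tool_rot: [-1.868, -0.0, -0.006]
force: [-0.7, 0.3, 0.8]
width: 7.4
gripper_force: 60.6
```

Run:
```python
from plan import *
s,R=st()
delta(R,goal(17),s["eef_pos"],np.array([556,10,36.]))
```

```text
t 11.575 q [ 0.436  1.265  0.048  1.607 -1.084  1.436 -0.226] p [557.564   8.731  39.876] F [-0.712  0.27   0.765] w 7.413385687654938 60.609228014945984
tool x,y,z cols
 [[ 1.    -0.002  0.006]
 [-0.006 -0.293  0.956]
 [ 0.    -0.956 -0.293]]
shift units [-0.026  0.021 -0.065] turn units [ 0.003  0.002 -0.022]
```

Emit:
{"method": "send_rows", "body": {
  "series": [
    [5,[0,0,-0.03],[0,0,0]],
    [10,[0,0,0],[0,0,0]],
    [16,[0,0,0],[0,0,0]],
    [20,[0,0,0],[0,0,0]],
    [20,[0,-0.15,0.03],[0,0,0]],
    [20,[0,-0.25,0.05],[0,0,0]],
    [20,[0,-0.5,0.15],[0,0,0]],
    [20,[0,-0.6,0.3],[0,0,0]]
  ]
}}

```text
clock: 12.58
eef_pos: [557.0, -82.4, 69.2]
tool_rot: [-1.868, 0.002, -0.006]
force: [0.8, -0.2, -0.8]
width: 19.8
gripper_force: 0.0
```

Run:
```python
from plan import *
s,R=st()
D=grab("top"); save(D,"t3",(180,140,460,350),2.5); P=cloud(D)
x,y,h=P[...,0],P[...,1],P[...,2]
m=(abs(x-557)<95)&(y>0)&(y<148)&(h>6)&(h<20); Q=P[m]
print(m.sum(),cv2.minAreaRect(Q[:,:2].astype(np.float32)),np.median(Q[:,2]),np.percentile(Q[:,2],[2,98]))
```

```text
t 12.575 q [ 0.53   1.247  0.098  1.482 -0.99   1.575 -0.303] p [557.015 -82.413  69.16 ] F [ 0.791 -0.196 -0.754] w 19.771764065313587 0.0
tool x,y,z cols
 [[ 1.    -0.003  0.005]
 [-0.006 -0.293  0.956]
 [-0.002 -0.956 -0.293]]
1724 ((559.2922973632812, 74.61347961425781), (187.03480529785156, 142.03102111816406), 1.572778582572937) 9.566103373842566 [ 6.239 15.008]
```

View pics/t3.png

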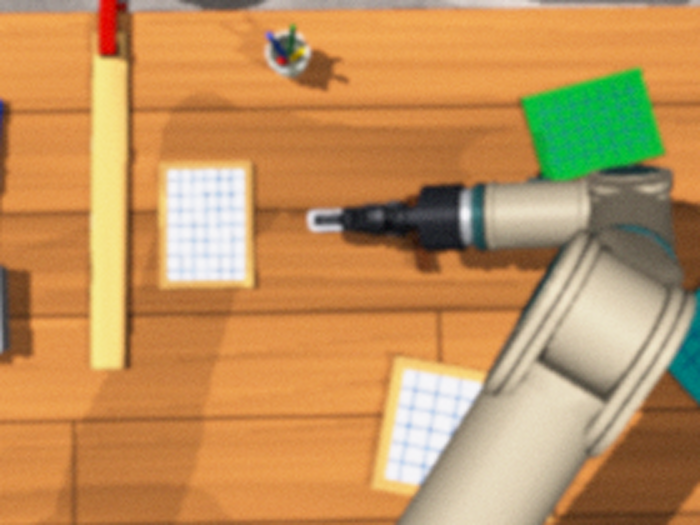

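The slate lies flat with its white side up at crop (206,226), about 40 mm short of the strip at crop x=128. Next I turn the tool down, close the fingers and measure the gap.

Emit:
{"method": "send_rows", "body": {
  "series": [
    [0,[0,0,0.3],[-0.95,0,0]],
    [0,[0,0,0.3],[-0.95,0,0]],
    [0,[0,0,0.2],[-0.95,0,0]],
    [0,[0,0,0],[-0.95,0,0]],
    [0,[0,0,0],[-0.95,0,0]],
    [0,[0,0,0],[-0.95,0,0]],
    [0,[0,0,0],[-0.95,0,0]],
    [0,[0,0,0],[-0.95,0,0]]
  ]
}}

```text
clock: 13.62
eef_pos: [557.6, -82.4, 117.7]
tool_rot: [-2.535, -0.004, -0.006]
force: [0.4, -0.7, -0.9]
width: -0.2
gripper_force: 0.0
```

Emit:
{"method": "send_rows", "body": {
  "series": [
    [0,[0,0,0],[-0.98,0,0]],
    [0,[0,0,0],[-0.98,0,0]],
    [0,[0,0,0],[-0.98,0,0]],
    [0,[0,0,0],[-0.98,0,0]],
    [0,[0,0,0],[-0.98,0,0]],
    [0,[0,0,0],[-0.98,0,0]],
    [0,[0,0,0],[-0.98,0,0]],
    [0,[0,0,0],[0,0,0]]
  ]
}}

```text
clock: 14.62
eef_pos: [557.7, -79.3, 117.4]
tool_rot: [-3.129, -0.005, 0.002]
force: [-0.4, 0.4, 0.4]
width: 0.1
gripper_force: 0.0
```

```bash
cat > meas.py <<'E'
from plan import *
def edges(n="top",show=None):
    D=grab(n); W=np.linalg.inv(D["world_to_cam"]); o=W[:3,3]
    def ray(uv,z):
        r=np.c_[(uv[:,0]-D["cx"])/D["f"],(uv[:,1]-D["cy"])/D["f"],np.ones(len(uv))]@W[:3,:3].T
        return o+r*((z-o[2])/r[:,2])[:,None]
    hsv=cv2.cvtColor(D["img"],cv2.COLOR_RGB2HSV)
    v,u=np.mgrid[:480,:640]; uv=np.c_[u.ravel(),v.ravel()]
    Pz=ray(uv,9).reshape(480,640,3)
    m=((Pz[...,0]>450)&(Pz[...,0]<670)&(Pz[...,1]>-30)&(Pz[...,1]<170)&(hsv[...,1]<70)&(hsv[...,2]>120)).astype(np.uint8)  # white field
    m=cv2.morphologyEx(m,cv2.MORPH_CLOSE,np.ones((5,5)))
    k,l,s,c=cv2.connectedComponentsWithStats(m); i=1+s[1:,4].argmax()
    Q=Pz[l==i][:,:2].astype(np.float32); r=cv2.minAreaRect(Q); print(n,"white field",r,s[i])
    if show: save(D,*show)
    return D
E
python3 - <<'E'
from meas import *
s,R=st()
edges("top"); edges("scene")
E
```

```text
t 14.625 q [-0.288  0.776  0.628  1.892 -0.71   0.707 -0.802] p [557.689 -79.277 117.355] F [-0.406  0.406  0.427] w 0.12309733887736467 0.0
tool x,y,z cols
 [[ 1.     0.002  0.005]
 [ 0.002 -1.     0.012]
 [ 0.005 -0.012 -1.   ]]
top white field ((547.067626953125, 51.77824020385742), (162.36419677734375, 193.18374633789062), 89.18414306640625) [ 238  201   56   66 2516]
scene white field ((560.3890380859375, 59.50479507446289), (91.52571868896484, 131.3129119873047), 89.66226196289062) [ 350  217   59   40 1194]
```

The scene view gives the white field as 91 x 131 mm, centred at (560,59.5), nearly square to the axes with a gap of about 39 mm. I'll descend behind the slate and push.

Emit:
{"method": "send_rows", "body": {
  "series": [
    [0,[0.05,0.2,-0.3],[0,0,0]],
    [0,[0,0.2,-0.4],[0,0,0]],
    [0,[0,0.15,-0.4],[0,0,0]],
    [0,[0,0,-0.35],[0,0,0]],
    [0,[0,0,-0.16],[0,0,0]],
    [0,[0,0,0],[0,0,0]]
  ]
}}

```text
clock: 15.48
eef_pos: [560.0, -48.6, 20.0]
tool_rot: [-3.13, -0.004, -0.003]
force: [-0.9, 0.2, 0.6]
width: -0.6
gripper_force: 0.0
```

Emit:
{"method": "send_rows", "body": {
  "series": [
    [0,[0,0.2,0],[0,0,0]],
    [0,[0,0.2,0],[0,0,0]],
    [0,[0,0.15,0],[0,0,0]],
    [0,[0,0.15,0],[0,0,0]],
    [0,[0,0.15,0],[0,0,0]],
    [0,[0,0.15,0],[0,0,0]],
    [0,[0,0.1,0],[0,0,0]],
    [0,[0,0,0],[0,0,0]]
  ]
}}

```text
clock: 16.48
eef_pos: [560.5, 18.6, 20.8]
tool_rot: [-3.13, -0.006, -0.001]
force: [-0.3, -0.2, 0.1]
width: -0.5
gripper_force: 0.0
```

Run:
```python
from meas import *
s,R=st()
edges("scene",("s4",(260,150,420,270),5))
```

```text
t 16.475 q [-0.382  0.91   0.492  1.93  -0.873  0.524 -0.838] p [560.474  18.566  20.835] F [-0.309 -0.228  0.114] w -0.5313522413832894 0.0
tool x,y,z cols
 [[ 1.    -0.001  0.006]
 [-0.001 -1.     0.012]
 [ 0.006 -0.012 -1.   ]]
scene white field ((578.40380859375, 78.49720764160156), (91.28977966308594, 95.35570526123047), 89.82300567626953) [373 220  40  34 751]
```

View pics/s4.png

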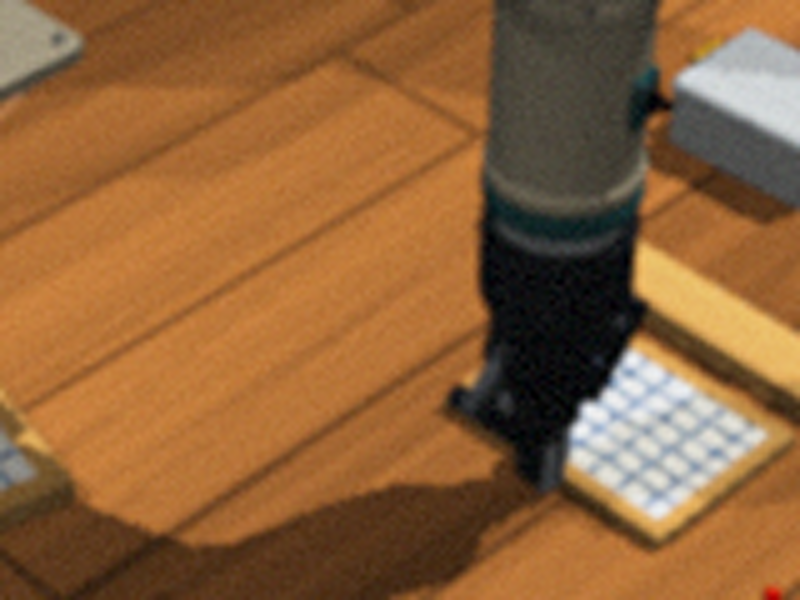

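The fingers are pushing the near edge at crop (545,470), and about 20 mm of gap is left.

Emit:
{"method": "send_rows", "body": {
  "series": [
    [0,[0,0.1,0],[0,0,0]],
    [0,[0,0.08,0],[0,0,0]],
    [0,[0,0.06,0],[0,0,0]],
    [0,[0,0.04,0],[0,0,0]],
    [0,[0,0,0],[0,0,0]]
  ]
}}

```text
clock: 17.15
eef_pos: [560.5, 35.1, 20.9]
tool_rot: [-3.13, -0.006, -0.001]
force: [-0.2, -0.6, -0.2]
width: -0.3
gripper_force: 0.0
```

Emit:
{"method": "send_rows", "body": {
  "series": [
    [0,[0,0.02,0],[0,0,0]],
    [0,[0,0.02,0],[0,0,0]],
    [0,[0,0,0],[0,0,0]]
  ]
}}

```text
clock: 17.52
eef_pos: [560.5, 37.1, 20.9]
tool_rot: [-3.13, -0.006, -0.002]
force: [-0.2, 0.3, -0.7]
width: -0.2
gripper_force: 0.2
```

Emit:
{"method": "send_rows", "body": {
  "series": [
    [0,[0,0.02,0],[0,0,0]],
    [0,[0,0.02,0],[0,0,0]],
    [0,[0,0,0],[0,0,0]]
  ]
}}

```text
clock: 17.9
eef_pos: [560.3, 39.1, 20.9]
tool_rot: [-3.131, -0.006, -0.002]
force: [-0.2, -1.9, -0.3]
width: 0.4
gripper_force: 0.8
```

Emit:
{"method": "send_rows", "body": {
  "series": [
    [0,[0,0.02,0],[0,0,0]],
    [0,[0,0,0],[0,0,0]]
  ]
}}

```text
clock: 18.15
eef_pos: [560.1, 39.4, 20.9]
tool_rot: [-3.132, -0.005, -0.003]
force: [-2.4, -4.6, 0.8]
width: -0.2
gripper_force: 2.3
```

Emit:
{"method": "send_rows", "body": {
  "series": [
    [0,[0,0.02,0],[0,0,0]],
    [0,[0,0,0],[0,0,0]]
  ]
}}

```text
clock: 18.4
eef_pos: [559.8, 39.7, 20.9]
tool_rot: [-3.133, -0.005, -0.003]
force: [-2.6, -6.0, 0.7]
width: 0.3
gripper_force: 3.2
```

Emit:
{"method": "send_rows", "body": {
  "series": [
    [0,[0,0.02,0],[0,0,0]],
    [0,[0,0,0],[0,0,0]]
  ]
}}

```text
clock: 18.65
eef_pos: [559.6, 39.9, 20.9]
tool_rot: [-3.134, -0.005, -0.004]
force: [-3.1, -7.5, 1.7]
width: 0.3
gripper_force: 4.0
```

Emit:
{"method": "send_rows", "body": {
  "series": [
    [0,[0,-0.1,0],[0,0,0]],
    [0,[0,-0.4,0],[0,0,0]],
    [0,[0,-0.6,0.2],[0,0,0]],
    [0,[0,-0.8,0.5],[0,0,0]],
    [0,[0,-0.8,0.5],[0,0,0]],
    [0,[0,-0.8,0.5],[0,0,0]],
    [0,[0,-0.7,0.5],[0,0,0]],
    [0,[0,-0.5,0.3],[0,0,0]]
  ]
}}

```text
clock: 19.65
eef_pos: [561.7, -240.8, 173.0]
tool_rot: [-3.13, -0.009, -0.002]
force: [0.2, -0.3, -0.3]
width: -0.4
gripper_force: 0.0
```

Run:
```python
from meas import *
s,R=st()
D=edges("scene"); T=grab("top")
a=cv2.resize(D["img"][190:285,330:430,::-1],(400,380),interpolation=cv2.INTER_CUBIC); b=cv2.resize(T["img"][160:300,200:300,::-1],(400,560),interpolation=cv2.INTER_CUBIC)
o=np.zeros((560,800,3),np.uint8); o[:380,:400]=a; o[:,400:]=b; cv2.imwrite("pics/fin.png",o)
z=np.load("scene0.npz")["P"]; P=cloud(D)
for n,P in (("scene",P),("top",cloud(T))):
    x,y,h=P[...,0],P[...,1],P[...,2]; m=(x>500)&(x<620)&(y>55)&(y<140)&(h<40); print(n,"height",np.percentile(h[m],[5,50,95]), np.polyfit(y[m],h[m],1))
```

```text
t 19.65 q [-0.028  0.756  0.674  1.721 -0.608  0.881 -0.659] p [ 561.684 -240.765  173.002] F [ 0.228 -0.31  -0.304] w -0.35282819241368274 0.0
tool x,y,z cols
 [[ 1.    -0.002  0.009]
 [-0.002 -1.     0.011]
 [ 0.009 -0.011 -1.   ]]
scene white field ((559.9561767578125, 99.29148864746094), (91.302978515625, 131.56385803222656), 89.34175109863281) [ 360  211   58   39 1147]
scene height [-754.815    6.146    9.171] [  -0.081 -146.43 ]
top height [ 4.958  9.269 13.728] [-0.005  9.833]
```

View pics/fin.png

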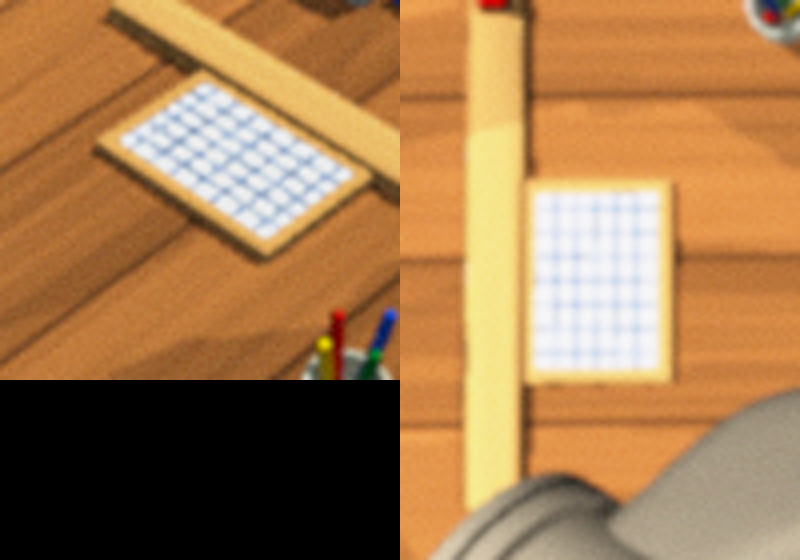

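The slate is flat with its white side up and its long edge is against the strip (top crop x≈526). The edge is at y≈154 mm, where the strip face is, with the same yaw to about 0.2°. The tool is clear, so I'm handing in.

```bash
python3 -c "
from cell import ctrl
print(ctrl.finish_job())"
```

```text
the job is handed in; nothing more can be done
None
```

I turned the slate white side up and left it flat on the table, a long edge snug and square against the strip; I kept the arm clear of the case, cup and tin, and handed the job in at about 20 s.

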